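Free the saw guide wheel from its dock and hang it on the J-hook

TASK

Free the orange guide wheel from its blue dock: push the red-handled pin down through the small hole in the dock's grey housing until the hidden latch trips and the bolt springs back, then put the pin back in a hole of the wooden block. Lift the wheel out by its rim and hang it by the rim on the high J-hook, behind the upturned tip, hanging still. Do not lay or drop the wheel on the bench, and leave the chisel, hammer, brush and marble finial where they are.

Things in the scene. Friction and masses are not known exactly. Their poses are not given: they have to be found in the camera images.
- wheel: Wheel, 190 mm outside diameter, black tread, orange rim and spokes, 0.4 kg. Rim 18 mm wide along the axle, 14 mm thick radially, flat sides. 4 spokes 8 mm wide, in the dock at 45 degrees to the vertical (straight up and down are free); hub 44 mm across, 26 mm long. Origin: its centre; x axis: the axle. Starts upright in the dock, centre 100 mm above the bench, x axis along the dock's.
- dock: Fixed blue dock. Origin on the bench under the wheel's centre; x = the axle, pointing away from the grey housing (roughly from the robot), z up. Two cheeks 130 mm long (y), 55 mm high, 20 mm thick flank the rim, 1.5 mm play each side. Grey housing x = -145 to -31 mm, 70 mm wide, 64 mm high. A 12 mm steel bolt lies over the bottom of the rim and locks the wheel down.
- dock_hole (a point): Centre of the mouth of the access hole in the housing's top, ringed in yellow: vertical, 16 mm across, 2 mm chamfer, 95 mm from the wheel's plane, mouth 64 mm above the bench. The latch plate lies 15 mm below the mouth; it resists with 2 N at first, about 4 N when pushed down 7 to 8 mm, where it trips; it stops after 10 mm (tip 25 mm below the mouth).
- bolt (a joint): Travel of the bolt, m. 0 (at most 0.002) = locked over the rim; when the latch is tripped a spring draws it back by 0.040 in about 0.2 s (its red end then sticks out of the robot's side of the housing), the wheel is free, and it stays back.
- block: Fixed wooden tool block, 110 (x) by 60 (y) by 50 mm high, with two vertical holes 54 mm apart along x. Origin: centre of its underside.
- block_hole0 (a point): Centre of the mouth of the block's hole on its -x side, 50 mm above the bench: hole 12 mm across, 2 mm chamfer, 35 mm deep.
- block_hole1 (a point): The same for the hole on the +x side.
- pin: Release pin standing upright in one of the block's holes (either): steel shaft 8 mm across, 77 mm long, below a round red handle 18 mm across, 48 mm long; 125 mm in all, 60 g. Origin: its tip (lower end); z axis up along the pin to the handle. It stands 15 mm above the bench, so the handle spans 92 to 140 mm above the bench.
- pin_tip (a point): The pin's lower end (tip).
- pin_grip (a point): Point in the pin's handle, 101 mm above the tip: a good place to grip.
- chisel: Bystander: chisel with a pale wooden handle standing in the block's other hole, 115 mm long (top 130 mm above the bench). Origin: its lower end.
- hook: Fixed J-hook stand. Origin on the bench under the arm; the arm points along its -x (roughly to the robot). Flat steel arm 24 mm wide, 8 mm thick, level, top 270 mm above the bench, from the yellow post (22 mm square, near face x = +74 mm, 291 mm high) to the upturned tip (x = -26 to -34 mm, 24 mm wide, top 297 mm above the bench). Base plate 12 mm thick, x = 40 to 140 mm, 90 mm wide.
- hook_seat (a point): Top of the hook's level arm, at x = +20 mm of the stand, 270 mm above the bench: middle of the place where the rim hangs. Axes as the stand's. A wheel hanging by its rim has its centre about 80 mm below.
- hook_tip (a point): Top of the upturned tip, 297 mm above the bench.
- finial: Bystander: white marble finial, 92 mm high, 52 mm across, origin under its foot.
- hammer: Bystander: hammer with wooden handle, 260 mm long, lying; origin at the middle of its length.
- brush: Bystander: flat brush with wooden handle, 200 mm long, lying; origin at the middle of its length.
Not all that is in view belongs to the job. Of the things like the block, leave any that is purple; of the rest the larger one is meant.

How it is judged:
By the outcome, as a careful person would: the job done as asked, in the order asked, and still so for the second after the job is handed in, with the robot touching nothing.
It also fails if it takes over 69 s, if anything falls off the work surface, if the arm or the gripper's body presses on something with over 40 N, if the wrist force passes 120 N, or if a joint passes its speed limit or range.

ROBOT

A 6-joint arm with a two-finger parallel gripper is mounted at the origin on the work surface. World frame = base frame: x ahead of the robot, y to its left, z up, the work surface at z = 0. Lengths are in m, angles in rad, forces in N, time in s.
With the tool pointing down it reaches from about 0.25 to 0.775 m from the base axis. Payload 8.9 kg.
Tool frame: the origin (TCP) lies midway between the tips of the shut fingers; the grasp point (between the pads) lies 19 mm behind it; z points along the fingers, y is the line along which they close (so a half turn about z gives the same grasp; the last joint's range is limited). The gripper opens to 85 mm and grips with 20 to 120 N. Pads are 22 mm wide; open, the fingers measure 114 mm over their backs; the gripper's body (76 mm by 85 mm) begins 54 mm behind the grasp point. The pads swing forward as they close: fully open they stand 13 mm farther back than shut.
Start: joints at [-1.383, 0.291, -0.153, 1.127, 0, 1.431], TCP at [0.169, -0.497, 0.231] pointing down, gripper open.
Joint ranges: [-2.52, 2.52], [-0.91, 1.74], [-1.3, 1.37], [-1.96, 2.02], [-1.52, 1.47], [-3.14, 3.14]. Speed limits (rad/s): [2.22, 2.22, 2.79, 3.14, 3.14, 3.14].

INTERFACE

Orientations are given as a rotation vector (axis times angle).
In Python, from plant import robot, grab_frame, camera_params gives the robot as it stands. The module is installed in compiled form; this text tells all that it offers.
- The arm moves only by the tool jog_arm, never from a script. Its argument "commands" is a list of rows, each an object of numbers: "tx", "ty", "tz": the shift along the tool's x, y, z in m; "ax", "ay", "az": the turn, a rotation vector about the tool's x, y, z in rad; "jaw": the opening, from 0 (shut) to 1 (fully open). In form: [{"tx": .., "ty": .., "tz": .., "ax": .., "ay": .., "az": .., "jaw": ..}, ...]. A call has 1 to 12 rows; each row is the pose to reach, as a shift and turn from the pose commanded when the call began, along the tool's axes at that moment; what a row does not reach only later rows make up. A row lasts 1/12 s, in which the tool goes at most 41.7 mm and 7.16 degrees, less where a joint would pass 70% of its speed; a pose out of reach is approached as far as the arm can. A call with a gripper value outside its range is refused whole. The fingers move at their own pace and stop on an object; the grip force is fixed at half the most. Time passes only in rows, so rows that repeat a pose let the fingers close. It gives the time, the measured TCP pose, the force, the opening and the grip force at its end, in the units of the state.
- robot.read_state(): the state, without advancing time (a new reading comes with each control period).
- grab_frame(name): name is "scene" or "top" or "wrist"; returns (picture, depth): 400x640x3 uint8, blue, green, red; 400x640 float32, m along the optical axis (not along the pixel's ray), 0 where there is no reading.
- camera_params(name): a dict with "fov_y" (degrees; the focal length in pixels is half the picture's height over the tangent of half this angle, whatever the lens; pixels are square), "cx", "cy" (the principal point, pixels), "rvec" (rotation vector, rad) and "tvec" (3), from world to camera coordinates, as OpenCV has them. Camera axes: x right, y down, z forward; pixel columns grow to the right and rows downward; lengths in m; the calibration is good to about 2 mm. The wrist camera is an equidistant fisheye: a pixel r from the principal point sees the ray r / f radians off the axis. A picture is of the moment at which its call begins: read the wrist's pose just before it. camera_params takes no time and is no camera call; for the wrist camera it gives the pose at the moment of the call.
- robot.finish_job(): hands the job in; it is judged then, once.
The state is a dict: "t": time; "qpos": joint angles; "dq": joint speeds; "effort": joint torques, N m; "tool_pos": TCP position; "orientation": TCP orientation; "wrist_force": force on the tool from outside, world axes, zero at the start; "moment": the same for the moment, N m; "finger_gap": finger opening in m; "grip_force": force on a finger pad.
Only numpy, scipy, OpenCV 4.12 (cv2) and the standard library are available. Lean on these libraries where they do the work, as an engineer would, in place of code of your own. Each camera call takes 0.05 s, during which the arm holds its last target. There are 200 camera calls.

## Working session

There is one attempt and no reset: what is moved stays moved. The work goes in short steps, Python scripts to look and compute and a tool call to move; the robot and the scene stay as the last step left them, time stands still between calls to the robot, and variables do not carry over. Pictures are saved under pics/ and viewed, at most 13 in all, crops included, and the job is handed in when it is done.

Besides the shell and the picture viewer there is one more tool, called after "Call:" as name(argument=value, ...), one argument or row to a line, values as JSON. jog_arm: Moves the arm, as the interface text tells. Its arguments: {"type":"object","properties":{"commands":{"type":"array"}},"required":["commands"]}

```bash
mkdir -p pics; cat > h.py <<'E'
import numpy as np, cv2
from scipy.spatial.transform import Rotation as R
from plant import robot, grab_frame, camera_params
def cam(n):
    p=camera_params(n); f=200/np.tan(np.radians(p["fov_y"])/2)
    return f,p["cx"],p["cy"],R.from_rotvec(np.ravel(p["rvec"])).as_matrix(),np.ravel(p["tvec"])
def cloud(n,d,c=None):
    f,cx,cy,Rm,t=c or cam(n); v,u=np.indices(d.shape); X=(u-cx)/f; Y=(v-cy)/f
    if n=="wrist":
        r=np.hypot(X,Y)+1e-9; k=np.tan(r)/r; X=X*k;Y=Y*k
    P=np.stack([X*d,Y*d,d],-1); W=(P-t)@Rm
    W[d<=0]=np.nan; return W
def ray(n,u,v,z,c=None):
    f,cx,cy,Rm,t=c or cam(n); X=(u-cx)/f; Y=(v-cy)/f
    if n=="wrist":
        r=np.hypot(X,Y)+1e-9; D=np.array([X/r*np.sin(r),Y/r*np.sin(r),np.cos(r)])
    else: D=np.array([X,Y,1.])
    o=-Rm.T@t; D=Rm.T@D; return o+D*(z-o[2])/D[2]
def state():
    s=robot.read_state(); return s
E
python3 - <<'E'
from h import *
s=state(); print(s)
for n in("scene","top"):
    im,d=grab_frame(n); cv2.imwrite(f"pics/{n}0.png",im); np.save(f"{n}0.npy",d); f,cx,cy,Rm,t=cam(n); print(n,f,-Rm.T@t,Rm[2])
E
```

```text
{'t': 0.0, 'qpos': array([-1.38330747e+00,  2.91271377e-01, -1.54135816e-01,  1.12669026e+00,
        8.64452074e-06,  1.43151513e+00]), 'dq': array([ 0.00061322,  0.00010963, -0.00151507,  0.00057195, -0.00031923,
       -0.00094721]), 'effort': array([ 1.65712398e-03, -5.37147510e+01,  3.31370437e+01,  1.62022799e-02,
        5.29181852e-05,  1.57270728e-05]), 'tool_pos': array([ 0.1684505 , -0.49677829,  0.23073339]), 'orientation': array([-3.09847034e+00, -5.10796935e-01,  3.56690031e-05]), 'wrist_force': array([-0.92830744,  0.36146214,  0.15963934]), 'moment': array([-0.00252034, -0.00920005, -0.01177322]), 'grip_force': 0.0, 'finger_gap': 0.08568235256307966}
scene 366.7444701329508 [ 1.0021258  -0.20630895  0.9888102 ] [-0.48132367  0.20209988 -0.85292624]
top 421.3988313415133 [ 0.44186153 -0.01810133  1.28550492] [ 0.07824457  0.01668248 -0.9967946 ]
```

View pics/scene0.png

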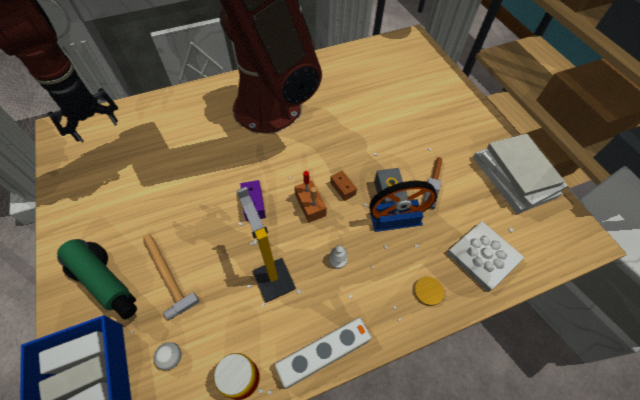

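View pics/top0.png

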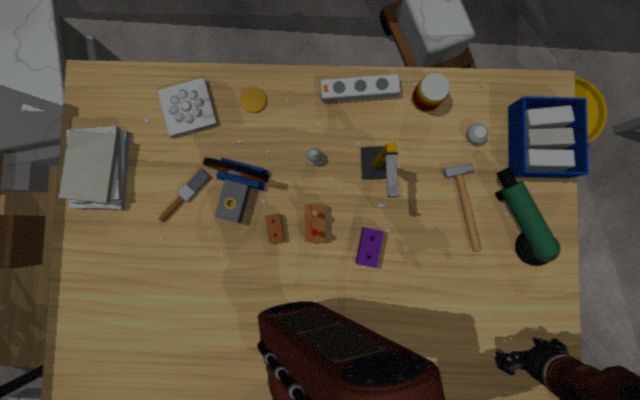

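Scene: the wheel is at (403,203) with the dock's yellow-ringed hole at about (391,183), and the hook is at (262,230). Block candidates in top: the brown one with the pin (316,223), the small brown decoy (275,228), and purple (370,247). I choose (316,223): it is the larger non-purple one, and it holds the red pin (314,232) and the chisel.

```bash
python3 - <<'E'
from h import *
im=cv2.imread("pics/top0.png"); d=np.load("top0.npy"); W=cloud("top",d)
im2=cv2.imread("pics/scene0.png"); d2=np.load("scene0.npy"); W2=cloud("scene",d2)
a=cv2.resize(im[140:260,190:410],None,fx=3.6,fy=3.6,interpolation=cv2.INTER_CUBIC); cv2.imwrite("pics/crop1.png",a)
def rep(name,W,m):
    P=W[m&~np.isnan(W[...,0])]; 
    if len(P)<5: print(name,len(P));return
    q=P[:,:2]; (c,sz,an)=cv2.minAreaRect(q.astype(np.float32)); print(name,len(P),"mean",P.mean(0).round(4),"min",P.min(0).round(3),"max",P.max(0).round(3),"rect",np.round(c,4),np.round(sz,4),round(an,1))
for nm,I,w in(("top",im,W),("scene",im2,W2)):
    h=cv2.cvtColor(I,cv2.COLOR_BGR2HSV);H,S,V=[h[...,i].astype(int) for i in range(3)]
    x,y,z=w[...,0],w[...,1],w[...,2]
    reg=(x>.2)&(x<.9)&(y>-.4)&(y<.4)
    rep(nm+" pin red",w,reg&((H<5)|(H>175))&(S>180)&(z>.09)&(z<.16))
    rep(nm+" block top",w,reg&(z>.042)&(z<.056)&(H<15)&(S>90)&(abs(y-.02)<.08)&(x<.6))
    rep(nm+" blue dock",w,reg&(H>100)&(H<125)&(S>120)&(z>.045)&(z<.065)&(y>.1))
    rep(nm+" grey housing",w,reg&(S<90)&(z>.058)&(z<.072)&(y>.1)&(y<.35))
    rep(nm+" yellow ring",w,reg&(H>18)&(H<35)&(S>120)&(z>.05)&(z<.08)&(y>.1))
    rep(nm+" wheel",w,reg&(z>.1)&(z<.22)&(y>.1)&(y<.35))
    rep(nm+" hook arm",w,reg&(z>.255)&(z<.283)&(y<-.05)&(S<80))
    rep(nm+" hook tip",w,reg&(z>.288)&(z<.31)&(y<-.05)&(S<80))
    rep(nm+" hook post",w,reg&(z>.283)&(z<.31)&(y<-.05)&(S>130))
    rep(nm+" chisel",w,reg&(z>.1)&(z<.14)&(abs(y-.02)<.08)&(x<.6)&(S<150))
E
```

```text
top pin red 27 mean [0.4577 0.0339 0.1395] min [ 0.419 -0.012  0.116] max [0.602 0.296 0.16 ] rect [0.5359 0.1272] [0.3567 0.0638] 58.3
top block top 654 mean [ 0.4502 -0.0034  0.0485] min [ 0.396 -0.035  0.042] max [0.506 0.1   0.055] rect [0.4501 0.0334] [0.1084 0.135 ] 1.6
top blue dock 353 mean [0.5834 0.2203 0.0533] min [0.55  0.153 0.045] max [0.632 0.289 0.059] rect [0.5917 0.2211] [0.1279 0.0579] 76.8
top grey housing 803 mean [0.508  0.2417 0.0627] min [0.446 0.196 0.058] max [0.568 0.29  0.069] rect [0.5076 0.2423] [0.0714 0.1136] 76.9
top yellow ring 78 mean [0.5009 0.2449 0.0624] min [0.486 0.229 0.05 ] max [0.515 0.262 0.068] rect [0.5006 0.2454] [0.0294 0.0325] 1.8
top wheel 547 mean [0.5891 0.2102 0.1672] min [0.563 0.13  0.1  ] max [0.621 0.313 0.198] rect [0.5909 0.2217] [0.1872 0.0231] 76.9
top hook arm 426 mean [ 0.5752 -0.1885  0.2685] min [ 0.517 -0.204  0.256] max [ 0.625 -0.169  0.281] rect [ 0.5711 -0.1911] [0.1051 0.0324] 6.5
top hook tip 40 mean [ 0.5202 -0.1915  0.2945] min [ 0.516 -0.203  0.289] max [ 0.524 -0.181  0.299] rect [ 0.52   -0.1919] [0.0073 0.0
[... 1014 characters left out ...]
ean [0.5971 0.2137 0.1541] min [0.566 0.128 0.1  ] max [0.626 0.311 0.196] rect [0.5973 0.2211] [0.1876 0.0296] 74.7
scene hook arm 424 mean [ 0.5703 -0.1893  0.2701] min [ 0.524 -0.203  0.259] max [ 0.627 -0.171  0.283] rect [ 0.5748 -0.1903] [0.1023 0.0299] 5.8
scene hook tip 46 mean [ 0.5239 -0.192   0.2943] min [ 0.519 -0.203  0.288] max [ 0.528 -0.181  0.298] rect [ 0.5229 -0.1918] [0.0082 0.0228] 4.5
scene hook post 78 mean [ 0.6377 -0.1855  0.2845] min [ 0.627 -0.196  0.283] max [ 0.648 -0.174  0.288] rect [ 0.6374 -0.1853] [0.0206 0.0215] 5.6
scene chisel 10 mean [ 0.4494 -0.009   0.1217] min [ 0.427 -0.013  0.102] max [ 0.486 -0.001  0.132] rect [ 0.4559 -0.0067] [0.0597 0.0047] 8.0
```

View pics/crop1.png

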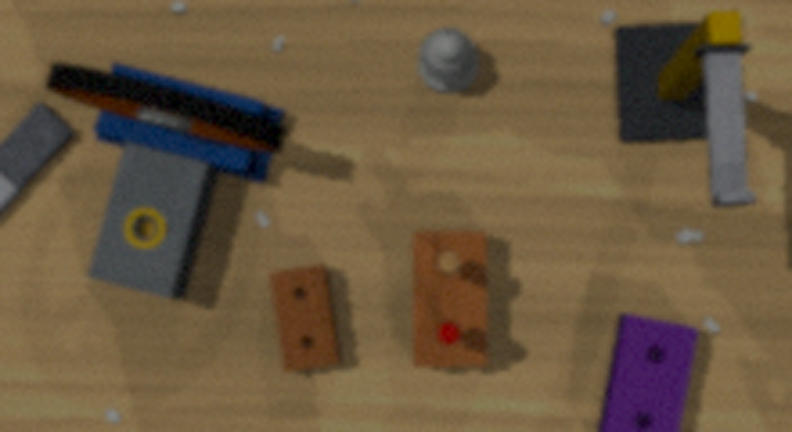

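The crop confirms it: pin at (449,333), chisel at (447,262) in the same larger brown block, and the dock hole's yellow ring at (145,228). Next I'll work out the move to a point above the pin.

```bash
cat >> h.py <<'E'
def down(yaw):
    c,s=np.cos(np.radians(yaw)),np.sin(np.radians(yaw)); return R.from_matrix(np.array([[c,s,0],[s,-c,0],[0,0,-1.]]))
def go(p,yaw):
    s=state(); R0=R.from_rotvec(s["orientation"]); d=R0.inv().apply(np.array(p)-s["tool_pos"]); a=(R0.inv()*down(yaw)).as_rotvec()
    print("at",s["tool_pos"].round(4),"shift",d.round(4),"turn",a.round(4),"t",round(s["t"],2),"F",s["wrist_force"].round(1))
E
python3 - <<'E'
from h import *
for n,pts in (("top",[("pin",314.7,232.5,.14),("chis",314.2,212.8,.13),("hole",230.3,203.3,.064)]),):
    for k,u,v,z in pts: print(k,ray(n,u,v,z).round(4))
im=cv2.imread("pics/scene0.png");h=cv2.cvtColor(im,cv2.COLOR_BGR2HSV)
print(ray("scene",306,171.5,.14).round(4))
go((.42,-.004,.22),45)
E
```

```text
pin [ 0.4233 -0.0058  0.14  ]
chis [ 0.4768 -0.0029  0.13  ]
hole [0.4998 0.2429 0.064 ]
[ 0.4239 -0.0017  0.14  ]
at [ 0.1685 -0.4968  0.2308] shift [ 0.3964 -0.386   0.0113] turn [-1.100e-03 -4.000e-04 -4.586e-01] t 0.1 F [-0.1  0.6  0.7]
```

Call:
jog_arm(
  commands=[
    {"tx": 0.396,"ty": -0.386,"tz": 0.011,"az": -0.459,"jaw": 0.6},
    {"tx": 0.396,"ty": -0.386,"tz": 0.011,"az": -0.459,"jaw": 0.6},
    {"tx": 0.396,"ty": -0.386,"tz": 0.011,"az": -0.459,"jaw": 0.6},
    {"tx": 0.396,"ty": -0.386,"tz": 0.011,"az": -0.459,"jaw": 0.6},
    {"tx": 0.396,"ty": -0.386,"tz": 0.011,"az": -0.459,"jaw": 0.6},
    {"tx": 0.396,"ty": -0.386,"tz": 0.011,"az": -0.459,"jaw": 0.6},
    {"tx": 0.396,"ty": -0.386,"tz": 0.011,"az": -0.459,"jaw": 0.6},
    {"tx": 0.396,"ty": -0.386,"tz": 0.011,"az": -0.459,"jaw": 0.6},
    {"tx": 0.396,"ty": -0.386,"tz": 0.011,"az": -0.459,"jaw": 0.6},
    {"tx": 0.396,"ty": -0.386,"tz": 0.011,"az": -0.459,"jaw": 0.6},
    {"tx": 0.396,"ty": -0.386,"tz": 0.011,"az": -0.459,"jaw": 0.6},
    {"tx": 0.396,"ty": -0.386,"tz": 0.011,"az": -0.459,"jaw": 0.6},
  ],
)

```text
$.commands[0]: bad value
```

Call:
jog_arm(
  commands=[
    {"tx": 0.396,"ty": -0.386,"tz": 0.011,"ax": 0,"ay": 0,"az": -0.459,"jaw": 0.6},
    {"tx": 0.396,"ty": -0.386,"tz": 0.011,"ax": 0,"ay": 0,"az": -0.459,"jaw": 0.6},
    {"tx": 0.396,"ty": -0.386,"tz": 0.011,"ax": 0,"ay": 0,"az": -0.459,"jaw": 0.6},
    {"tx": 0.396,"ty": -0.386,"tz": 0.011,"ax": 0,"ay": 0,"az": -0.459,"jaw": 0.6},
    {"tx": 0.396,"ty": -0.386,"tz": 0.011,"ax": 0,"ay": 0,"az": -0.459,"jaw": 0.6},
    {"tx": 0.396,"ty": -0.386,"tz": 0.011,"ax": 0,"ay": 0,"az": -0.459,"jaw": 0.6},
    {"tx": 0.396,"ty": -0.386,"tz": 0.011,"ax": 0,"ay": 0,"az": -0.459,"jaw": 0.6},
    {"tx": 0.396,"ty": -0.386,"tz": 0.011,"ax": 0,"ay": 0,"az": -0.459,"jaw": 0.6},
    {"tx": 0.396,"ty": -0.386,"tz": 0.011,"ax": 0,"ay": 0,"az": -0.459,"jaw": 0.6},
    {"tx": 0.396,"ty": -0.386,"tz": 0.011,"ax": 0,"ay": 0,"az": -0.459,"jaw": 0.6},
    {"tx": 0.396,"ty": -0.386,"tz": 0.011,"ax": 0,"ay": 0,"az": -0.459,"jaw": 0.6},
    {"tx": 0.396,"ty": -0.386,"tz": 0.011,"ax": 0,"ay": 0,"az": -0.459,"jaw": 0.6},
  ],
)

```text
t: 1.1
tool_pos: [0.3959, -0.0497, 0.2214]
orientation: [2.902, 1.203, 0.0]
wrist_force: [1.8, -0.8, 0.1]
finger_gap: 0.0511
grip_force: 0.0
```

Call:
jog_arm(
  commands=[
    {"tx": 0.0495,"ty": -0.0155,"tz": 0,"ax": 0,"ay": 0,"az": 0,"jaw": 0.6},
    {"tx": 0.0495,"ty": -0.0155,"tz": 0,"ax": 0,"ay": 0,"az": 0,"jaw": 0.6},
    {"tx": 0.0495,"ty": -0.0155,"tz": 0,"ax": 0,"ay": 0,"az": 0,"jaw": 0.6},
    {"tx": 0.0495,"ty": -0.0155,"tz": 0,"ax": 0,"ay": 0,"az": 0,"jaw": 0.6},
  ],
)

```text
t: 1.43
tool_pos: [0.4192, -0.0055, 0.221]
orientation: [-2.901, -1.206, 0.002]
wrist_force: [0.5, 0.3, -0.2]
finger_gap: 0.0511
grip_force: 0.0
```

```bash
python3 - <<'E'
from h import *
c=cam("wrist"); im,d=grab_frame("wrist"); cv2.imwrite("pics/wrist1.png",im); W=cloud("wrist",d,c)
print("cam",(-c[3].T@c[4]).round(3),c[3][2].round(3))
h=cv2.cvtColor(im,cv2.COLOR_BGR2HSV);H,S,V=[h[...,i].astype(int) for i in range(3)]
m=((H<6)|(H>174))&(S>170)&(V>60)
n,l,st,ce=cv2.connectedComponentsWithStats(m.astype(np.uint8))
for i in range(1,n):
    if st[i,4]>30:
        P=W[l==i]; print("red",ce[i].round(1),st[i],np.nanmedian(P,0).round(4)); T=P[P[:,2]>.135]; print(" top",len(T),T.mean(0).round(4) if len(T) else "", ((T.min(0)+T.max(0))/2).round(4) if len(T) else "")
go((.424,-.004,.097),45)
E
```

```text
cam [0.47  0.046 0.362] [-0.199 -0.198 -0.96 ]
red [628.9 138.4] [616 124  24  32 361] [ 0.83   -0.2951  0.0462]
 top 0  
red [319.1 196.2] [309 180  22  32 510] [ 0.4292 -0.0007  0.1376]
 top 358 [ 0.4278 -0.0025  0.138 ] [ 0.4278 -0.0027  0.1376]
at [ 0.419  -0.0062  0.2211] shift [0.0052 0.002  0.1241] turn [-0.0005  0.0009  0.0008] t 1.48 F [-0.   0.2  0.4]
```

View pics/wrist1.png

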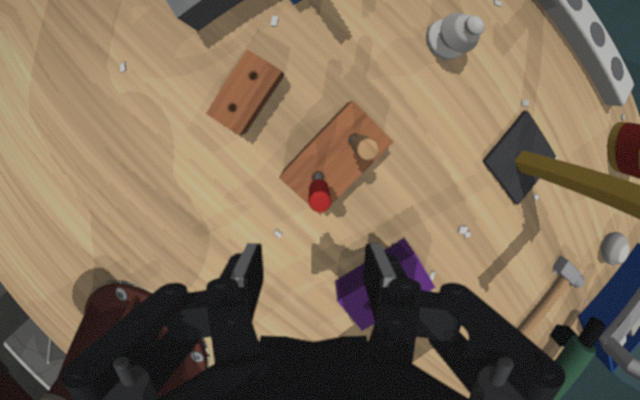

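The wrist view shows the pin's red top at (319,202) and the chisel at (366,150), with the fingers lined up diagonally and clear of both. Going down and closing.

Call:
jog_arm(
  commands=[
    {"tx": 0.006,"ty": 0.002,"tz": 0.04,"ax": 0,"ay": 0,"az": 0,"jaw": 0.6},
    {"tx": 0.006,"ty": 0.002,"tz": 0.08,"ax": 0,"ay": 0,"az": 0,"jaw": 0.6},
    {"tx": 0.006,"ty": 0.002,"tz": 0.11,"ax": 0,"ay": 0,"az": 0,"jaw": 0.6},
    {"tx": 0.006,"ty": 0.002,"tz": 0.124,"ax": 0,"ay": 0,"az": 0,"jaw": 0.6},
    {"tx": 0.006,"ty": 0.002,"tz": 0.124,"ax": 0,"ay": 0,"az": 0,"jaw": 0.6},
    {"tx": 0.006,"ty": 0.002,"tz": 0.124,"ax": 0,"ay": 0,"az": 0,"jaw": 0.0},
    {"tx": 0.006,"ty": 0.002,"tz": 0.124,"ax": 0,"ay": 0,"az": 0,"jaw": 0.0},
    {"tx": 0.006,"ty": 0.002,"tz": 0.124,"ax": 0,"ay": 0,"az": 0,"jaw": 0.0},
    {"tx": 0.006,"ty": 0.002,"tz": 0.124,"ax": 0,"ay": 0,"az": 0,"jaw": 0.0},
    {"tx": 0.006,"ty": 0.002,"tz": 0.124,"ax": 0,"ay": 0,"az": 0,"jaw": 0.0},
    {"tx": 0.006,"ty": 0.002,"tz": 0.124,"ax": 0,"ay": 0,"az": 0,"jaw": 0.0},
  ],
)

```text
t: 2.4
tool_pos: [0.4266, -0.0036, 0.0988]
orientation: [2.9, 1.202, 0.004]
wrist_force: [0.5, -1.5, 7.8]
finger_gap: 0.0167
grip_force: 58.4
```

Call:
jog_arm(
  commands=[
    {"tx": 0,"ty": 0,"tz": -0.025,"ax": 0,"ay": 0,"az": 0,"jaw": 0.0},
    {"tx": 0,"ty": 0,"tz": -0.06,"ax": 0,"ay": 0,"az": 0,"jaw": 0.0},
    {"tx": 0,"ty": 0,"tz": -0.09,"ax": 0,"ay": 0,"az": 0,"jaw": 0.0},
    {"tx": 0,"ty": 0,"tz": -0.09,"ax": 0,"ay": 0,"az": 0,"jaw": 0.0},
    {"tx": 0,"ty": 0,"tz": -0.09,"ax": 0,"ay": 0,"az": 0,"jaw": 0.0},
  ],
)

```text
t: 2.82
tool_pos: [0.4267, -0.0032, 0.1893]
orientation: [2.9, 1.202, 0.006]
wrist_force: [0.4, 0.4, -0.6]
finger_gap: 0.0163
grip_force: 59.1
```

```bash
python3 - <<'E'
from h import *
c=cam("wrist"); im,d=grab_frame("wrist"); im2,d2=grab_frame("top"); im3,d3=grab_frame("scene")
f=lambda i,a,b,e,g,k:cv2.resize(i[a:b,e:g],None,fx=k,fy=k,interpolation=cv2.INTER_CUBIC)
cv2.imwrite("pics/w2.png",np.vstack([np.hstack([f(im,120,270,220,420,2),f(im3,130,230,270,403,3)[:300,:399]]),np.hstack([f(im2,180,255,270,370,4),f(im3,155,230,360,460,4)[:300,:399]])]) if 0 else np.hstack([f(im,120,270,220,420,2),f(im3,130,230,270,403,3)[:300,:399]]))
W=cloud("wrist",d,c); np.save("w2.npy",W); cv2.imwrite("w2raw.png",im)
h=cv2.cvtColor(im,cv2.COLOR_BGR2HSV);H,S,V=[h[...,i].astype(int) for i in range(3)]
x,y,z=W[...,0],W[...,1],W[...,2]
s=state();print(s["tool_pos"],s["wrist_force"])
t=s["tool_pos"]
near=(np.hypot(x-t[0],y-t[1])<.04)
for a in np.arange(.09,.24,.012):
    m=near&(z>a)&(z<a+.012)
    if m.sum()>3: print(a.round(3),m.sum(),np.nanmedian(W[m],0).round(4), np.round(np.median(np.argwhere(m),0),0))
go((.5,.244,.25),45)
E
```

```text
[ 0.42455993 -0.00288756  0.1866908 ] [ 0.84199139  0.01291772 -1.56346251]
0.102 42 [4.302e-01 2.000e-04 1.090e-01] [207. 314.]
0.114 53 [4.301e-01 2.000e-04 1.198e-01] [212. 314.]
0.126 65 [4.297e-01 3.000e-04 1.322e-01] [217. 314.]
0.138 80 [0.4296 0.0006 0.1444] [223. 313.]
0.15 96 [0.4297 0.0005 0.1561] [230. 314.]
0.162 44 [0.4297 0.0006 0.1646] [235. 313.]
0.174 94 [0.432  0.0031 0.1828] [240. 313.]
0.186 585 [0.433  0.0043 0.1939] [247. 313.]
0.198 1124 [0.433  0.0044 0.2042] [257. 313.]
0.21 1204 [0.4329 0.0044 0.2158] [269. 313.]
0.222 3007 [ 4.282e-01 -2.000e-04  2.284e-01] [291. 313.]
0.234 4854 [0.4276 0.0089 0.2426] [301. 285.]
at [ 0.4246 -0.0029  0.1867] shift [ 0.2279 -0.1212 -0.0633] turn [-0.001   0.0007  0.0005] t 2.97 F [ 0.8  0.  -1.6]
```

View pics/w2.png

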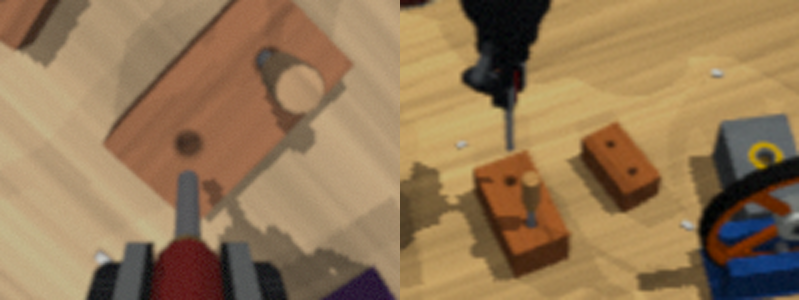

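The pin hangs vertical in the grip, with its tip at wrist (314,205), and the scene is clear. Next, over the dock hole.

Call:
jog_arm(
  commands=[
    {"tx": 0.228,"ty": -0.121,"tz": 0.0,"ax": 0,"ay": 0,"az": 0,"jaw": 0.0},
    {"tx": 0.228,"ty": -0.121,"tz": 0.0,"ax": 0,"ay": 0,"az": 0,"jaw": 0.0},
    {"tx": 0.228,"ty": -0.121,"tz": 0.0,"ax": 0,"ay": 0,"az": 0,"jaw": 0.0},
    {"tx": 0.228,"ty": -0.121,"tz": 0.0,"ax": 0,"ay": 0,"az": 0,"jaw": 0.0},
    {"tx": 0.228,"ty": -0.121,"tz": 0.0,"ax": 0,"ay": 0,"az": 0,"jaw": 0.0},
    {"tx": 0.228,"ty": -0.121,"tz": 0.0,"ax": 0,"ay": 0,"az": 0,"jaw": 0.0},
    {"tx": 0.228,"ty": -0.121,"tz": 0.015,"ax": 0,"ay": 0,"az": 0,"jaw": 0.0},
    {"tx": 0.228,"ty": -0.121,"tz": 0.015,"ax": 0,"ay": 0,"az": 0,"jaw": 0.0},
    {"tx": 0.228,"ty": -0.121,"tz": 0.015,"ax": 0,"ay": 0,"az": 0,"jaw": 0.0},
    {"tx": 0.228,"ty": -0.121,"tz": 0.015,"ax": 0,"ay": 0,"az": 0,"jaw": 0.0},
  ],
)

```text
t: 3.8
tool_pos: [0.5, 0.2429, 0.1718]
orientation: [2.902, 1.202, -0.003]
wrist_force: [-0.5, 0.0, -0.2]
finger_gap: 0.0165
grip_force: 59.0
```

```bash
python3 - <<'E'
from h import *
s0=state(); c=cam("wrist"); im,d=grab_frame("wrist"); s=state(); print(s0["tool_pos"].round(4),s["tool_pos"].round(4),s["dq"].round(3))
W=cloud("wrist",d,c); h=cv2.cvtColor(im,cv2.COLOR_BGR2HSV);H,S,V=[h[...,i].astype(int) for i in range(3)]
x,y,z=W[...,0],W[...,1],W[...,2]; t=s["tool_pos"]
near=(np.hypot(x-t[0],y-t[1])<.04)
for a in np.arange(.06,.16,.012):
    m=near&(z>a)&(z<a+.012)&(S<110)
    if m.sum()>3: print(a.round(3),m.sum(),np.nanmedian(W[m],0).round(4), np.round(np.median(np.argwhere(m),0),0))
m=(H>18)&(H<35)&(S>120)&(V>80)&(z>.055)&(z<.075)&near|((H>18)&(H<35)&(S>150)&(V>100)&(np.hypot(x-.5,y-.244)<.03))
P=np.argwhere(m)[:,::-1].astype(np.float32); print(len(P)); e=cv2.fitEllipse(cv2.convexHull(P)); print("ellipse",e)
print("ring",ray("wrist",*e[0],.064,c).round(4), "depthmid",((W[m].min(0)+W[m].max(0))/2).round(4))
cv2.imwrite("pics/w3.png",cv2.resize(im[120:270,220:420],None,fx=3,fy=3,interpolation=cv2.INTER_CUBIC))
i1=cv2.imread("w2raw.png")
go((.5,.244,.125),45)
E
```

```text
[0.5    0.2429 0.1718] [0.5004 0.2428 0.1723] [-0.007 -0.01   0.006 -0.002  0.     0.   ]
0.06 5058 [0.5043 0.2481 0.0624] [195. 310.]
0.084 38 [0.5028 0.2465 0.0917] [207. 314.]
0.096 49 [0.5032 0.2464 0.1025] [211. 314.]
0.108 67 [0.5028 0.2464 0.1147] [217. 314.]
0.12 76 [0.5025 0.2467 0.1263] [223. 313.]
0.132 101 [0.5029 0.2466 0.138 ] [230. 314.]
0.144 45 [0.5029 0.2466 0.1467] [235. 314.]
0.156 36 [0.5038 0.2497 0.1591] [239. 310.]
538
ellipse ((315.46771240234375, 195.4073028564453), (37.77785110473633, 39.22339630126953), 86.2309799194336)
ring [0.5045 0.2459 0.064 ] depthmid [0.504  0.2454 0.0636]
at [0.5004 0.2428 0.1723] shift [ 0.0006 -0.0011  0.0473] turn [-0.0003  0.0009 -0.0005] t 3.85 F [-0.1 -1.1 -0.4]
```

View pics/w3.png

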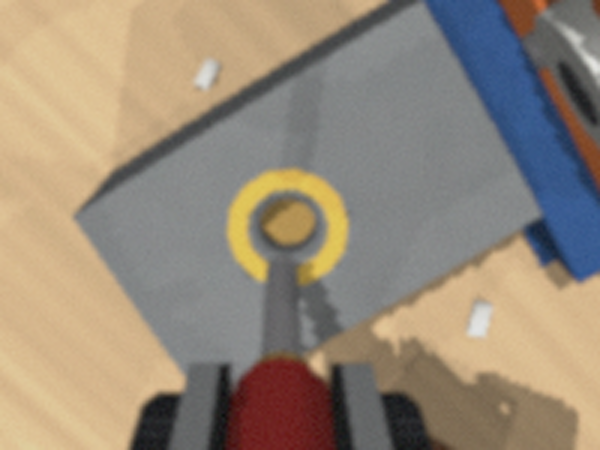

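The tip is 4 mm short of the ring centre along tool x (pin at (282,268), ring at (288,226) in the crop). Correcting this, then descending gently.

Call:
jog_arm(
  commands=[
    {"tx": 0.004,"ty": 0.001,"tz": 0.008,"ax": 0,"ay": 0,"az": 0,"jaw": 0.0},
    {"tx": 0.004,"ty": 0.001,"tz": 0.018,"ax": 0,"ay": 0,"az": 0,"jaw": 0.0},
    {"tx": 0.004,"ty": 0.001,"tz": 0.026,"ax": 0,"ay": 0,"az": 0,"jaw": 0.0},
    {"tx": 0.004,"ty": 0.001,"tz": 0.032,"ax": 0,"ay": 0,"az": 0,"jaw": 0.0},
    {"tx": 0.004,"ty": 0.001,"tz": 0.036,"ax": 0,"ay": 0,"az": 0,"jaw": 0.0},
    {"tx": 0.004,"ty": 0.001,"tz": 0.036,"ax": 0,"ay": 0,"az": 0,"jaw": 0.0},
  ],
)

```text
t: 4.35
tool_pos: [0.5036, 0.2455, 0.1352]
orientation: [-2.902, -1.203, 0.003]
wrist_force: [0.5, 0.2, -0.7]
finger_gap: 0.0162
grip_force: 59.0
```

Call:
jog_arm(
  commands=[
    {"tx": 0,"ty": 0,"tz": 0.004,"ax": 0,"ay": 0,"az": 0,"jaw": 0.0},
    {"tx": 0,"ty": 0,"tz": 0.007,"ax": 0,"ay": 0,"az": 0,"jaw": 0.0},
    {"tx": 0,"ty": 0,"tz": 0.01,"ax": 0,"ay": 0,"az": 0,"jaw": 0.0},
    {"tx": 0,"ty": 0,"tz": 0.012,"ax": 0,"ay": 0,"az": 0,"jaw": 0.0},
    {"tx": 0,"ty": 0,"tz": 0.013,"ax": 0,"ay": 0,"az": 0,"jaw": 0.0},
    {"tx": 0,"ty": 0,"tz": 0.013,"ax": 0,"ay": 0,"az": 0,"jaw": 0.0},
  ],
)

```text
t: 4.85
tool_pos: [0.5046, 0.2459, 0.1234]
orientation: [2.902, 1.203, 0.001]
wrist_force: [0.8, -0.7, 3.3]
finger_gap: 0.0166
grip_force: 59.7
```

```bash
python3 - <<'E'
from h import *
s=state();print(s["tool_pos"].round(4),s["wrist_force"].round(2))
im,d=grab_frame("top");W=cloud("top",d);h=cv2.cvtColor(im,cv2.COLOR_BGR2HSV)
x,y,z=[W[...,i] for i in range(3)]
m=((h[...,0]<7)|(h[...,0]>173))&(h[...,1]>130)&(np.hypot(x-.5,y-.245)<.13)
print("red",[(p.round(3)) for p in W[m][::8]])
E
```

```text
[0.5046 0.2459 0.1234] [ 0.75 -0.71  3.26]
red [array([0.56 , 0.212, 0.594]), array([0.559, 0.212, 0.589]), array([0.555, 0.212, 0.6  ]), array([0.554, 0.22 , 0.599]), array([0.552, 0.225, 0.6  ]), array([0.551, 0.209, 0.604]), array([0.549, 0.22 , 0.605]), array([0.552, 0.206, 0.591]), array([0.547, 0.214, 0.607]), array([0.547, 0.233, 0.594]), array([0.546, 0.212, 0.608]), array([0.545, 0.232, 0.598]), array([0.544, 0.215, 0.609]), array([0.543, 0.244, 0.596]), array([0.542, 0.225, 0.609]), array([0.542, 0.208, 0.614]), array([0.542, 0.246, 0.597]), array([0.54 , 0.223, 0.608]), array([0.54 , 0.209, 0.612]), array([0.54 , 0.248, 0.599]), array([0.538, 0.219, 0.611]), array([0.539, 0.262, 0.592]), array([0.538, 0.246, 0.599]), array([0.537, 0.229, 0.605]), array([0.536, 0.212, 0.616]), array([0.537, 0.271, 0.592]), array([0.536, 0.248, 0.602]), array([0.535, 0.233, 0.608]), array([0.535, 0.217, 0.615]), array([0.535, 0.204, 0.615]), array([0.536, 0.291, 0.584]), array([0.534, 0.267, 0.598]), array([0.534, 0.242, 0.605]), array([0.534, 0.228, 0.608]), array([0.533, 0.213, 0.614]), ar
[... 22307 characters left out ...]
, 0.694]), array([0.383, 0.19 , 0.695]), array([0.379, 0.237, 0.688]), array([0.38 , 0.223, 0.69 ]), array([0.381, 0.209, 0.693]), array([0.381, 0.195, 0.696]), array([0.378, 0.241, 0.685]), array([0.379, 0.227, 0.69 ]), array([0.379, 0.215, 0.691]), array([0.38 , 0.201, 0.695]), array([0.376, 0.241, 0.684]), array([0.378, 0.221, 0.693]), array([0.378, 0.207, 0.695]), array([0.375, 0.244, 0.683]), array([0.376, 0.226, 0.692]), array([0.377, 0.214, 0.695]), array([0.373, 0.246, 0.681]), array([0.374, 0.232, 0.689]), array([0.375, 0.216, 0.695]), array([0.372, 0.245, 0.684]), array([0.373, 0.229, 0.692]), array([0.374, 0.216, 0.694]), array([0.371, 0.234, 0.689]), array([0.373, 0.22 , 0.697])]
```

The bolt's red end now shows beyond the housing's robot side at about (0.424, 0.26, 0.034), so the latch tripped. Withdrawing and carrying the pin back over its hole.

Call:
jog_arm(
  commands=[
    {"tx": 0,"ty": 0,"tz": -0.035,"ax": 0,"ay": 0,"az": 0,"jaw": 0.0},
    {"tx": 0,"ty": 0,"tz": -0.07,"ax": 0,"ay": 0,"az": 0,"jaw": 0.0},
    {"tx": -0.232,"ty": 0.121,"tz": -0.07,"ax": 0,"ay": 0,"az": 0,"jaw": 0.0},
    {"tx": -0.232,"ty": 0.121,"tz": -0.07,"ax": 0,"ay": 0,"az": 0,"jaw": 0.0},
    {"tx": -0.232,"ty": 0.121,"tz": -0.07,"ax": 0,"ay": 0,"az": 0,"jaw": 0.0},
    {"tx": -0.232,"ty": 0.121,"tz": -0.07,"ax": 0,"ay": 0,"az": 0,"jaw": 0.0},
    {"tx": -0.232,"ty": 0.121,"tz": -0.07,"ax": 0,"ay": 0,"az": 0,"jaw": 0.0},
    {"tx": -0.232,"ty": 0.121,"tz": -0.07,"ax": 0,"ay": 0,"az": 0,"jaw": 0.0},
    {"tx": -0.232,"ty": 0.121,"tz": -0.05,"ax": 0,"ay": 0,"az": 0,"jaw": 0.0},
    {"tx": -0.232,"ty": 0.121,"tz": -0.032,"ax": 0,"ay": 0,"az": 0,"jaw": 0.0},
    {"tx": -0.232,"ty": 0.121,"tz": -0.032,"ax": 0,"ay": 0,"az": 0,"jaw": 0.0},
    {"tx": -0.232,"ty": 0.121,"tz": -0.032,"ax": 0,"ay": 0,"az": 0,"jaw": 0.0},
  ],
)

```text
t: 5.9
tool_pos: [0.4251, -0.0036, 0.1551]
orientation: [-2.901, -1.202, 0.003]
wrist_force: [0.1, 0.8, -1.2]
finger_gap: 0.0164
grip_force: 59.1
```

```bash
python3 - <<'E'
from h import *
c=cam("wrist"); im,d=grab_frame("wrist"); s=state()
im2,d2=grab_frame("top")
W=cloud("wrist",d,c); h=cv2.cvtColor(im,cv2.COLOR_BGR2HSV);H,S,V=[h[...,i].astype(int) for i in range(3)]
x,y,z=W[...,0],W[...,1],W[...,2]; t=s["tool_pos"]
near=(np.hypot(x-t[0],y-t[1])<.04)
for a in np.arange(.066,.14,.018):
    m=near&(z>a)&(z<a+.018)&(S<110)
    if m.sum()>3: print(a.round(3),m.sum(),np.nanmedian(W[m],0).round(4), np.round(np.median(np.argwhere(m),0),0))
g=np.hstack([im[120:270,245:395],im2[170:230,200:260].repeat(2,0).repeat(2,1)[:150,:120] if 0 else cv2.resize(im2[170:230,200:260],(150,150),interpolation=cv2.INTER_CUBIC)])
cv2.imwrite("pics/w4.png",cv2.resize(g,None,fx=2.6,fy=2.6,interpolation=cv2.INTER_CUBIC)); import pickle; pickle.dump(c,open("c4.pkl","wb"))
go((.4262,-.0033,.099),45)
E
```

```text
0.066 57 [ 4.281e-01 -4.000e-04  7.670e-02] [208. 314.]
0.084 96 [0.4281 0.     0.0936] [215. 314.]
0.102 119 [4.281e-01 2.000e-04 1.124e-01] [224. 314.]
0.12 105 [4.279e-01 3.000e-04 1.263e-01] [233. 313.]
0.138 54 [0.4278 0.0036 0.1518] [243. 308.]
at [ 0.4264 -0.0033  0.1561] shift [-0.0002 -0.0002  0.0571] turn [ 0.0004 -0.0004  0.0013] t 6.0 F [-0.2 -0.6  0.2]
```

View pics/w4.png

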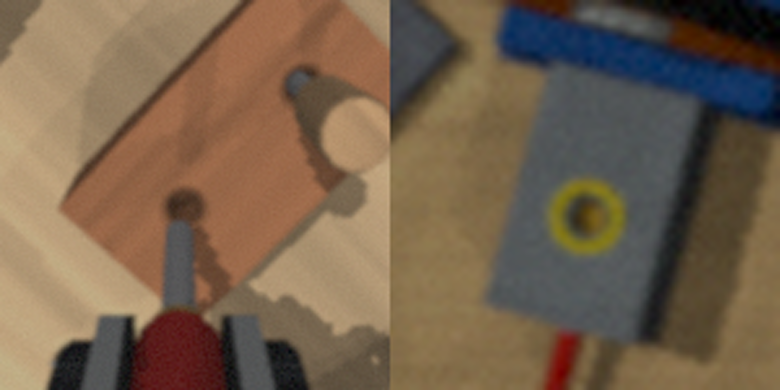

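Right half: the bolt's red end sticks out of the housing at (565,360). Left half: hole mouth at (186,206), tip at (179,225). I'll cast the hole's ray before lowering the pin.

```bash
python3 - <<'E'
from h import *
import pickle
print(ray("wrist",316.5,199.2,.05,pickle.load(open("c4.pkl","rb"))).round(4)); s=state(); print(s["tool_pos"])
E
```

```text
[ 0.4284 -0.0029  0.05  ]
[ 0.42644249 -0.00333336  0.15608483]
```

Call:
jog_arm(
  commands=[
    {"tx": 0.0015,"ty": 0.001,"tz": 0.008,"ax": 0,"ay": 0,"az": 0,"jaw": 0.0},
    {"tx": 0.0015,"ty": 0.001,"tz": 0.018,"ax": 0,"ay": 0,"az": 0,"jaw": 0.0},
    {"tx": 0.0015,"ty": 0.001,"tz": 0.028,"ax": 0,"ay": 0,"az": 0,"jaw": 0.0},
    {"tx": 0.0015,"ty": 0.001,"tz": 0.034,"ax": 0,"ay": 0,"az": 0,"jaw": 0.0},
    {"tx": 0.0015,"ty": 0.001,"tz": 0.036,"ax": 0,"ay": 0,"az": 0,"jaw": 0.0},
  ],
)

```text
t: 6.42
tool_pos: [0.4275, -0.0029, 0.1186]
orientation: [-2.901, -1.204, 0.001]
wrist_force: [0.7, 0.0, -0.4]
finger_gap: 0.0168
grip_force: 59.2
```

Call:
jog_arm(
  commands=[
    {"tx": 0,"ty": 0,"tz": 0.008,"ax": 0,"ay": 0,"az": 0,"jaw": 0.0},
    {"tx": 0,"ty": 0,"tz": 0.014,"ax": 0,"ay": 0,"az": 0,"jaw": 0.0},
    {"tx": 0,"ty": 0,"tz": 0.018,"ax": 0,"ay": 0,"az": 0,"jaw": 0.0},
    {"tx": 0,"ty": 0,"tz": 0.019,"ax": 0,"ay": 0,"az": 0,"jaw": 0.0},
    {"tx": 0,"ty": 0,"tz": 0.019,"ax": 0,"ay": 0,"az": 0,"jaw": 0.0},
  ],
)

```text
t: 6.83
tool_pos: [0.4275, -0.0034, 0.1001]
orientation: [-2.902, -1.203, 0.001]
wrist_force: [0.7, 0.4, -0.5]
finger_gap: 0.0167
grip_force: 59.2
```

Call:
jog_arm(
  commands=[
    {"tx": 0,"ty": 0,"tz": 0,"ax": 0,"ay": 0,"az": 0,"jaw": 0.6},
    {"tx": 0,"ty": 0,"tz": 0,"ax": 0,"ay": 0,"az": 0,"jaw": 0.6},
    {"tx": 0,"ty": 0,"tz": 0,"ax": 0,"ay": 0,"az": 0,"jaw": 0.6},
    {"tx": 0,"ty": 0,"tz": 0,"ax": 0,"ay": 0,"az": 0,"jaw": 0.6},
    {"tx": 0,"ty": 0,"tz": -0.03,"ax": 0,"ay": 0,"az": 0,"jaw": 0.6},
    {"tx": 0,"ty": 0,"tz": -0.07,"ax": 0,"ay": 0,"az": 0,"jaw": 0.6},
    {"tx": 0,"ty": 0,"tz": -0.11,"ax": 0,"ay": 0,"az": 0,"jaw": 0.6},
    {"tx": 0,"ty": 0,"tz": -0.15,"ax": 0,"ay": 0,"az": 0,"jaw": 0.6},
  ],
)

```text
t: 7.5
tool_pos: [0.4271, -0.0033, 0.2523]
orientation: [-2.902, -1.203, 0.0]
wrist_force: [1.9, 0.3, 0.6]
finger_gap: 0.0515
grip_force: 0.0
```

```bash
python3 - <<'E'
from h import *
# wheel pose from top depth (first frame), wheel unobstructed
d=np.load("top0.npy");W=cloud("top",d);d2=np.load("scene0.npy");W2=cloud("scene",d2)
for w in(W,W2):
    P=w.reshape(-1,3);P=P[(P[:,2]>.15)&(P[:,2]<.21)&(P[:,1]>.1)&(P[:,1]<.35)&(P[:,0]>.54)&(P[:,0]<.65)]
    l=cv2.fitLine(P[:,:2].astype(np.float32),cv2.DIST_HUBER,0,.01,.01).ravel(); 
    if l[1]<0:l[:2]*=-1
    u=l[:2]; n=np.array([u[1],-u[0]]); print("axle yaw",np.degrees(np.arctan2(n[1],n[0])).round(2),"n.span",np.percentile((P[:,:2]-l[2:])@n,[2,98]).round(4),"pt at hole proj",l[2:],"dist hole",(n@(l[2:]-[.502,.245])).round(4), "zmax",np.percentile(P[:,2],98).round(3), len(P))
s=state();print(s["tool_pos"].round(4),s["finger_gap"])
c=cam("wrist");im,d=grab_frame("wrist");W=cloud("wrist",d,c);h=cv2.cvtColor(im,cv2.COLOR_BGR2HSV);H,S=h[...,0],h[...,1]
m=((H<6)|(H>174))&(S>150)&(np.hypot(W[...,0]-.427,W[...,1])<.03);print("pin",m.sum(),np.nanmedian(W[m],0).round(4),np.nanmax(W[m][:,2]).round(3))
go((.602,.262,.25),77)
E
```

```text
axle yaw -12.88 n.span [-0.0087  0.0093] pt at hole proj [0.5911563  0.21470018] dist hole 0.0937 zmax 0.195 418
axle yaw -14.52 n.span [-0.0121  0.0071] pt at hole proj [0.5999087  0.22396268] dist hole 0.1001 zmax 0.195 508
[ 0.4271 -0.0033  0.2523] 0.05147137155496859
pin 430 [4.302e-01 3.000e-04 1.373e-01] 0.14
at [ 0.4304 -0.0038  0.2594] shift [ 0.3093 -0.0665  0.0105] turn [ 0.0091 -0.0031 -0.558 ] t 7.55 F [ 1.9 -1.2  7.7]
```

The pin stands in its hole with its top at 0.140. Now over the wheel rim, 40 mm to the +y side of the top.

Call:
jog_arm(
  commands=[
    {"tx": 0.31,"ty": -0.066,"tz": 0.0,"ax": 0,"ay": 0,"az": -0.555,"jaw": 0.6},
    {"tx": 0.31,"ty": -0.066,"tz": 0.0,"ax": 0,"ay": 0,"az": -0.555,"jaw": 0.6},
    {"tx": 0.31,"ty": -0.066,"tz": 0.0,"ax": 0,"ay": 0,"az": -0.555,"jaw": 0.6},
    {"tx": 0.31,"ty": -0.066,"tz": 0.0,"ax": 0,"ay": 0,"az": -0.555,"jaw": 0.6},
    {"tx": 0.31,"ty": -0.066,"tz": 0.0,"ax": 0,"ay": 0,"az": -0.555,"jaw": 0.6},
    {"tx": 0.31,"ty": -0.066,"tz": 0.0,"ax": 0,"ay": 0,"az": -0.555,"jaw": 0.6},
    {"tx": 0.31,"ty": -0.066,"tz": 0.0,"ax": 0,"ay": 0,"az": -0.555,"jaw": 0.6},
    {"tx": 0.31,"ty": -0.066,"tz": 0.01,"ax": 0,"ay": 0,"az": -0.555,"jaw": 0.6},
    {"tx": 0.31,"ty": -0.066,"tz": 0.02,"ax": 0,"ay": 0,"az": -0.555,"jaw": 0.6},
    {"tx": 0.31,"ty": -0.066,"tz": 0.02,"ax": 0,"ay": 0,"az": -0.555,"jaw": 0.6},
    {"tx": 0.31,"ty": -0.066,"tz": 0.02,"ax": 0,"ay": 0,"az": -0.555,"jaw": 0.6},
  ],
)

```text
t: 8.47
tool_pos: [0.5993, 0.2621, 0.2296]
orientation: [-2.461, -1.952, 0.003]
wrist_force: [-0.3, -0.6, 0.2]
finger_gap: 0.0512
grip_force: 0.0
```

```bash
python3 - <<'E'
from h import *
c=cam("wrist");im,d=grab_frame("wrist");s=state();W=cloud("wrist",d,c);cv2.imwrite("pics/w5.png",im)
x,y,z=[W[...,i] for i in range(3)]
a=np.radians(-13.3);n=np.array([np.cos(a),np.sin(a)]);u=np.array([-n[1],n[0]])
A=(W[...,:2]-[.5945,.2231])@n; B=(W[...,:2]-[.5945,.2231])@u
m=(abs(A)<.03)&(abs(B)<.1)&(z>.14)&(z<.2)
for b in np.arange(-.06,.1,.02):
    k=m&(B>b)&(B<b+.02)
    if k.sum()>20: print(b.round(2),k.sum(),"axle-range",np.percentile(A[k],[3,97]).round(4),"zmax",np.percentile(z[k],97).round(4))
print(s["tool_pos"]); go((.6037,.262,.159),76.7)
E
```

```text
-0.06 183 axle-range [-0.0067  0.0101] zmax 0.1834
-0.04 388 axle-range [-0.0066  0.0106] zmax 0.191
-0.02 575 axle-range [-0.0072  0.0103] zmax 0.1936
0.0 771 axle-range [-0.0071  0.0104] zmax 0.1939
0.02 900 axle-range [-0.0071  0.0103] zmax 0.1916
0.04 968 axle-range [-0.0072  0.0102] zmax 0.1848
0.06 905 axle-range [-0.0067  0.0102] zmax 0.1724
0.08 254 axle-range [-0.0068  0.0097] zmax 0.1507
[0.59963412 0.26175025 0.23055792]
at [0.5996 0.2618 0.2306] shift [0.0012 0.0039 0.0716] turn [-0.0005  0.0006  0.0016] t 8.52 F [ 0.3  0.4 -0.6]
```

View pics/w5.png

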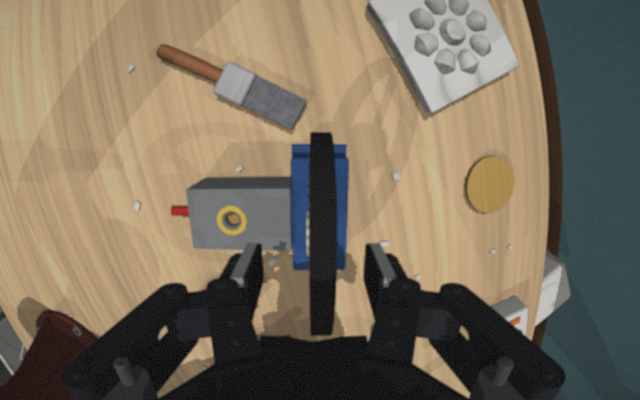

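The fingers straddle the tread (wheel at column 322, finger midpoint 314), so I shift about 5 mm along tool y, descend and close.

Call:
jog_arm(
  commands=[
    {"tx": 0.001,"ty": 0.0055,"tz": 0.01,"ax": 0,"ay": 0,"az": 0,"jaw": 0.6},
    {"tx": 0.001,"ty": 0.0055,"tz": 0.04,"ax": 0,"ay": 0,"az": 0,"jaw": 0.6},
    {"tx": 0.001,"ty": 0.0055,"tz": 0.065,"ax": 0,"ay": 0,"az": 0,"jaw": 0.6},
    {"tx": 0.001,"ty": 0.0055,"tz": 0.071,"ax": 0,"ay": 0,"az": 0,"jaw": 0.6},
    {"tx": 0.001,"ty": 0.0055,"tz": 0.071,"ax": 0,"ay": 0,"az": 0,"jaw": 0.6},
    {"tx": 0.001,"ty": 0.0055,"tz": 0.071,"ax": 0,"ay": 0,"az": 0,"jaw": 0.0},
    {"tx": 0.001,"ty": 0.0055,"tz": 0.071,"ax": 0,"ay": 0,"az": 0,"jaw": 0.0},
    {"tx": 0.001,"ty": 0.0055,"tz": 0.071,"ax": 0,"ay": 0,"az": 0,"jaw": 0.0},
    {"tx": 0.001,"ty": 0.0055,"tz": 0.071,"ax": 0,"ay": 0,"az": 0,"jaw": 0.0},
    {"tx": 0.001,"ty": 0.0055,"tz": 0.071,"ax": 0,"ay": 0,"az": 0,"jaw": 0.0},
    {"tx": 0.001,"ty": 0.0055,"tz": 0.071,"ax": 0,"ay": 0,"az": 0,"jaw": 0.0},
  ],
)

```text
t: 9.43
tool_pos: [0.6067, 0.2627, 0.1614]
orientation: [2.46, 1.952, 0.005]
wrist_force: [0.3, -0.5, 6.0]
finger_gap: 0.0172
grip_force: 58.8
```

Call:
jog_arm(
  commands=[
    {"tx": 0,"ty": 0,"tz": -0.003,"ax": 0,"ay": 0,"az": 0,"jaw": 0.0},
    {"tx": 0,"ty": 0,"tz": -0.006,"ax": 0,"ay": 0,"az": 0,"jaw": 0.0},
    {"tx": 0,"ty": 0,"tz": -0.01,"ax": 0,"ay": 0,"az": 0,"jaw": 0.0},
    {"tx": 0,"ty": 0,"tz": -0.01,"ax": 0,"ay": 0,"az": 0,"jaw": 0.0},
  ],
)

```text
t: 9.77
tool_pos: [0.606, 0.2624, 0.1701]
orientation: [2.462, 1.952, 0.001]
wrist_force: [-0.2, -0.3, -4.4]
finger_gap: 0.0171
grip_force: 58.6
```

Call:
jog_arm(
  commands=[
    {"tx": 0,"ty": 0,"tz": -0.006,"ax": 0,"ay": 0,"az": 0,"jaw": 0.0},
    {"tx": 0,"ty": 0,"tz": -0.016,"ax": 0,"ay": 0,"az": 0,"jaw": 0.0},
    {"tx": 0,"ty": 0,"tz": -0.028,"ax": 0,"ay": 0,"az": 0,"jaw": 0.0},
    {"tx": 0,"ty": 0,"tz": -0.04,"ax": 0,"ay": 0,"az": 0,"jaw": 0.0},
    {"tx": 0,"ty": 0,"tz": -0.053,"ax": 0,"ay": 0,"az": 0,"jaw": 0.0},
    {"tx": 0,"ty": 0,"tz": -0.066,"ax": 0,"ay": 0,"az": 0,"jaw": 0.0},
    {"tx": 0,"ty": 0,"tz": -0.08,"ax": 0,"ay": 0,"az": 0,"jaw": 0.0},
    {"tx": 0,"ty": 0,"tz": -0.094,"ax": 0,"ay": 0,"az": 0,"jaw": 0.0},
    {"tx": 0,"ty": 0,"tz": -0.108,"ax": 0,"ay": 0,"az": 0,"jaw": 0.0},
    {"tx": 0,"ty": 0,"tz": -0.117,"ax": 0,"ay": 0,"az": 0,"jaw": 0.0},
    {"tx": 0,"ty": 0,"tz": -0.12,"ax": 0,"ay": 0,"az": 0,"jaw": 0.0},
    {"tx": 0,"ty": 0,"tz": -0.12,"ax": 0,"ay": 0,"az": 0,"jaw": 0.0},
  ],
)

```text
t: 10.77
tool_pos: [0.6061, 0.2624, 0.2903]
orientation: [2.461, 1.952, 0.002]
wrist_force: [0.9, 0.3, -4.9]
finger_gap: 0.017
grip_force: 58.9
```

```bash
python3 - <<'E'
from h import *
im,d=grab_frame("scene");s=state();W=cloud("scene",d)
x,y,z=[W[...,i] for i in range(3)]
h=cv2.cvtColor(im,cv2.COLOR_BGR2HSV)
a=np.radians(-13.3);n=np.array([np.cos(a),np.sin(a)]);u=np.array([-n[1],n[0]])
A=(W[...,:2]-s["tool_pos"][:2])@n; B=(W[...,:2]-s["tool_pos"][:2])@u; z0=z-s["tool_pos"][2]
m=(abs(A)<.02)&(B<.08)&(B>-.16)&(z0<.06)&(z0>-.2)
q=np.stack([B[m],z0[m]],1); r=np.hypot(q[:,0]+.04,q[:,1]+.059)
k=(h[...,2][m]<60)&(r>.07)&(r<.115); Q=q[k]; 
M=np.c_[2*Q,np.ones(len(Q))]; sol=np.linalg.lstsq(M,(Q**2).sum(1),rcond=None)[0]; print("centre rel (u,z)",sol[:2].round(4),"R",np.sqrt(sol[2]+sol[:2]@sol[:2]).round(4),len(Q))
print(s["tool_pos"],s["wrist_force"],s["moment"])
# hook refine: line fit
for nm in("top","scene"):
    w=cloud(nm,np.load(nm+"0.npy")) ; P=w.reshape(-1,3); P=P[(P[:,2]>.263)&(P[:,2]<.277)&(P[:,1]<-.15)&(P[:,1]>-.23)&(P[:,0]>.53)&(P[:,0]<.615)]
    l=cv2.fitLine(P[:,:2].astype(np.float32),cv2.DIST_HUBER,0,.01,.01).ravel(); print(nm,"hook",np.degrees(np.arctan(l[1]/l[0])),"y at .572",l[3]+(.572-l[2])*l[1]/l[0])
cv2.imwrite("pics/s6.png",cv2.resize(im[60:310,180:500],None,fx=2.4,fy=2.4))
go((.44,-.16,.29),94.5)
E
```

```text
centre rel (u,z) [-0.0391 -0.0584] R 0.0931 687
[0.6057468  0.26229571 0.28932237] [ 0.43875625  0.37167448 -5.57484219] [0.20184329 0.00145709 0.01643718]
top hook 4.1751103 y at .572 -0.18896769
scene hook 4.1690683 y at .572 -0.18917508
at [0.6057 0.2623 0.2893] shift [-0.449  -0.0651 -0.0007] turn [ 1.000e-04 -1.000e-04 -3.086e-01] t 10.82 F [ 0.4  0.4 -5.6]
```

View pics/s6.png

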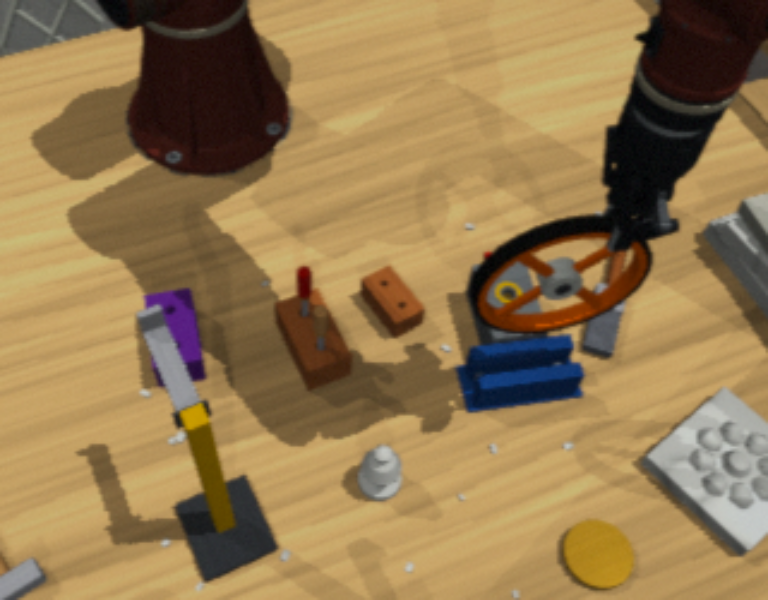

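The wheel hangs level in the grip, centre 39 mm sideways and 58 mm below the TCP, and it's clear of the dock. Carrying it to a standoff in front of the hook, raised over the pin and chisel.

Call:
jog_arm(
  commands=[
    {"tx": -0.009,"ty": -0.001,"tz": -0.005,"ax": 0,"ay": 0,"az": -0.006,"jaw": 0.0},
    {"tx": -0.027,"ty": -0.004,"tz": -0.012,"ax": 0,"ay": 0,"az": -0.02,"jaw": 0.0},
    {"tx": -0.054,"ty": -0.007,"tz": -0.02,"ax": 0,"ay": 0,"az": -0.05,"jaw": 0.0},
    {"tx": -0.085,"ty": -0.011,"tz": -0.027,"ax": 0,"ay": 0,"az": -0.09,"jaw": 0.0},
    {"tx": -0.12,"ty": -0.016,"tz": -0.03,"ax": 0,"ay": 0,"az": -0.13,"jaw": 0.0},
    {"tx": -0.155,"ty": -0.021,"tz": -0.03,"ax": 0,"ay": 0,"az": -0.17,"jaw": 0.0},
    {"tx": -0.19,"ty": -0.026,"tz": -0.03,"ax": 0,"ay": 0,"az": -0.21,"jaw": 0.0},
    {"tx": -0.225,"ty": -0.03,"tz": -0.03,"ax": 0,"ay": 0,"az": -0.25,"jaw": 0.0},
    {"tx": -0.26,"ty": -0.035,"tz": -0.03,"ax": 0,"ay": 0,"az": -0.28,"jaw": 0.0},
    {"tx": -0.29,"ty": -0.039,"tz": -0.03,"ax": 0,"ay": 0,"az": -0.3,"jaw": 0.0},
    {"tx": -0.308,"ty": -0.041,"tz": -0.03,"ax": 0,"ay": 0,"az": -0.305,"jaw": 0.0},
    {"tx": -0.315,"ty": -0.042,"tz": -0.03,"ax": 0,"ay": 0,"az": -0.305,"jaw": 0.0},
  ],
)

```text
t: 11.82
tool_pos: [0.4912, -0.0374, 0.3192]
orientation: [-2.139, -2.301, 0.002]
wrist_force: [0.3, 0.9, -5.3]
finger_gap: 0.0171
grip_force: 58.9
```

```bash
python3 - <<'E'
from h import *
go((.4444,-.1591,.2865),94.2)
E
```

```text
at [ 0.4912 -0.0374  0.3192] shift [-0.1179 -0.0555  0.0328] turn [-0.0013  0.0007 -0.0005] t 11.82 F [ 0.3  0.9 -5.3]
```

Call:
jog_arm(
  commands=[
    {"tx": -0.002,"ty": -0.012,"tz": 0.0,"ax": 0,"ay": 0,"az": 0,"jaw": 0.0},
    {"tx": -0.01,"ty": -0.03,"tz": 0.0,"ax": 0,"ay": 0,"az": 0,"jaw": 0.0},
    {"tx": -0.03,"ty": -0.048,"tz": 0.004,"ax": 0,"ay": 0,"az": 0,"jaw": 0.0},
    {"tx": -0.055,"ty": -0.055,"tz": 0.01,"ax": 0,"ay": 0,"az": 0,"jaw": 0.0},
    {"tx": -0.08,"ty": -0.0555,"tz": 0.02,"ax": 0,"ay": 0,"az": 0,"jaw": 0.0},
    {"tx": -0.102,"ty": -0.0555,"tz": 0.028,"ax": 0,"ay": 0,"az": 0,"jaw": 0.0},
    {"tx": -0.115,"ty": -0.0555,"tz": 0.032,"ax": 0,"ay": 0,"az": 0,"jaw": 0.0},
    {"tx": -0.118,"ty": -0.0555,"tz": 0.033,"ax": 0,"ay": 0,"az": 0,"jaw": 0.0},
    {"tx": -0.118,"ty": -0.0555,"tz": 0.033,"ax": 0,"ay": 0,"az": 0,"jaw": 0.0},
    {"tx": -0.118,"ty": -0.0555,"tz": 0.033,"ax": 0,"ay": 0,"az": 0,"jaw": 0.0},
  ],
)

```text
t: 12.65
tool_pos: [0.4464, -0.1559, 0.2864]
orientation: [-2.136, -2.303, -0.001]
wrist_force: [0.3, 0.0, -5.4]
finger_gap: 0.0167
grip_force: 59.1
```

```bash
cat > hk.py <<'E'
from h import *
def fit(nm):
    im,d=grab_frame(nm);s=state();W=cloud(nm,d);h=cv2.cvtColor(im,cv2.COLOR_BGR2HSV)
    a=np.radians(4.2);n=np.array([np.cos(a),np.sin(a)]);u=np.array([-n[1],n[0]]);t=s["tool_pos"]
    A=(W[...,:2]-t[:2])@n;B=(W[...,:2]-t[:2])@u;z=W[...,2]-t[2]
    r=np.hypot(B+.039,z+.0585);m=(abs(A)<.02)&(r>.075)&(r<.11)&(h[...,2]<60)&~((B>-.012)&(z>-.03))
    Q=np.stack([B[m],z[m]],1)
    if len(Q)>30:
        sol=np.linalg.lstsq(np.c_[2*Q,np.ones(len(Q))],(Q**2).sum(1),rcond=None)[0];print(nm,"centre rel",sol[:2].round(4),"R",np.sqrt(sol[2]+sol[:2]@sol[:2]).round(4),"A",np.percentile(A[m],[3,50,97]).round(4),len(Q))
    # hook axis seen now
    P=W.reshape(-1,3);P=P[(P[:,2]>.263)&(P[:,2]<.277)&(abs((P[:,:2]-[.572,-.189])@u)<.02)&(P[:,0]>.535)&(P[:,0]<.61)]
    if len(P)>30: print("hook arm mid off",np.median((P[:,:2]-[.572,-.189])@u).round(4),len(P))
    return im,W,s
E
python3 - <<'E'
from hk import *
im,W,s=fit("scene");fit("top");print(s["tool_pos"],s["wrist_force"])
go((.5691,-.150,.2865),94.2)
cv2.imwrite("pics/s7.png",cv2.resize(im[60:310,140:400],None,fx=2.4,fy=2.4))
E
```

```text
scene centre rel [-0.0397 -0.0605] R 0.0921 A [-0.007   0.0054  0.0089] 453
hook arm mid off -0.0002 316
hook arm mid off 0.0007 309
[ 0.44654495 -0.15574133  0.28662482] [ 0.10375994 -0.42991126 -5.00434126]
at [ 0.4466 -0.1557  0.2867] shift [-0.0036  0.1226  0.0003] turn [ 0.0003 -0.0002  0.0028] t 12.75 F [-0.2 -0.6 -4.3]
```

View pics/s7.png

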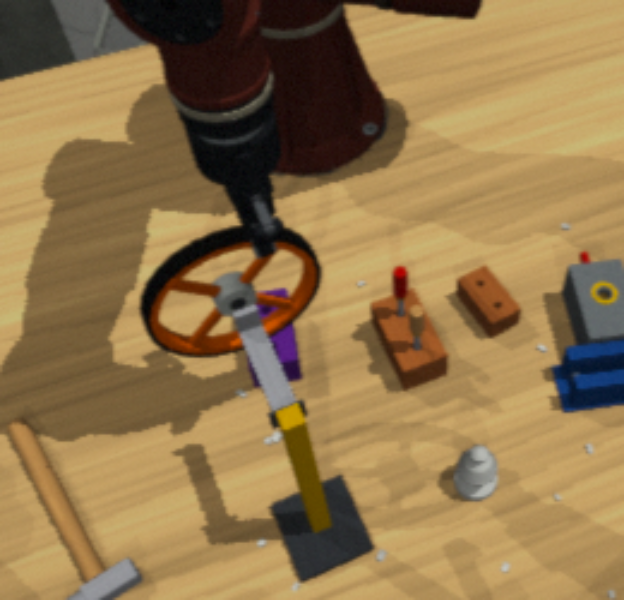

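In the view from behind the hook, the arm's tip is in front of the hub, between the two upper spokes as intended (hook tip near (245,320)). Sliding the wheel over the tip.

Call:
jog_arm(
  commands=[
    {"tx": -0.003,"ty": 0.005,"tz": 0.0,"ax": 0,"ay": 0,"az": 0,"jaw": 0.0},
    {"tx": -0.0035,"ty": 0.014,"tz": 0.0,"ax": 0,"ay": 0,"az": 0,"jaw": 0.0},
    {"tx": -0.0035,"ty": 0.025,"tz": 0.0,"ax": 0,"ay": 0,"az": 0,"jaw": 0.0},
    {"tx": -0.0035,"ty": 0.037,"tz": 0.0,"ax": 0,"ay": 0,"az": 0,"jaw": 0.0},
    {"tx": -0.0035,"ty": 0.049,"tz": 0.0,"ax": 0,"ay": 0,"az": 0,"jaw": 0.0},
    {"tx": -0.0035,"ty": 0.062,"tz": 0.0,"ax": 0,"ay": 0,"az": 0,"jaw": 0.0},
    {"tx": -0.0035,"ty": 0.075,"tz": 0.0,"ax": 0,"ay": 0,"az": 0,"jaw": 0.0},
    {"tx": -0.0035,"ty": 0.088,"tz": 0.0,"ax": 0,"ay": 0,"az": 0,"jaw": 0.0},
    {"tx": -0.0035,"ty": 0.1,"tz": 0.0,"ax": 0,"ay": 0,"az": 0,"jaw": 0.0},
    {"tx": -0.0035,"ty": 0.112,"tz": 0.0,"ax": 0,"ay": 0,"az": 0,"jaw": 0.0},
    {"tx": -0.0035,"ty": 0.12,"tz": 0.0,"ax": 0,"ay": 0,"az": 0,"jaw": 0.0},
    {"tx": -0.0035,"ty": 0.1225,"tz": 0.0,"ax": 0,"ay": 0,"az": 0,"jaw": 0.0},
  ],
)

```text
t: 13.75
tool_pos: [0.5705, -0.1505, 0.2859]
orientation: [2.135, 2.304, 0.001]
wrist_force: [-0.1, 0.3, -5.3]
finger_gap: 0.0172
grip_force: 59.2
```

```bash
python3 - <<'E'
from hk import *
im,W,s=fit("scene");fit("top");print(s["tool_pos"],s["wrist_force"]); go((.5691,-.150,.2865),94.2)
E
```

```text
scene centre rel [-0.0401 -0.0603] R 0.0921 A [-0.0075  0.0041  0.0093] 516
hook arm mid off -0.0001 212
[ 0.57008407 -0.15057321  0.28589323] [-0.37702916  0.86426784 -4.26158795]
at [ 0.5693 -0.1507  0.286 ] shift [ 0.0007 -0.0002 -0.0005] turn [-0.0005 -0.0002  0.0023] t 13.85 F [-0.1  0.4 -6. ]
```

Call:
jog_arm(
  commands=[
    {"tx": 0.001,"ty": 0,"tz": 0.006,"ax": 0,"ay": 0,"az": 0,"jaw": 0.0},
    {"tx": 0.001,"ty": 0,"tz": 0.014,"ax": 0,"ay": 0,"az": 0,"jaw": 0.0},
    {"tx": 0.001,"ty": 0,"tz": 0.022,"ax": 0,"ay": 0,"az": 0,"jaw": 0.0},
    {"tx": 0.001,"ty": 0,"tz": 0.028,"ax": 0,"ay": 0,"az": 0,"jaw": 0.0},
    {"tx": 0.001,"ty": 0,"tz": 0.032,"ax": 0,"ay": 0,"az": 0,"jaw": 0.0},
    {"tx": 0.001,"ty": 0,"tz": 0.033,"ax": 0,"ay": 0,"az": 0,"jaw": 0.0},
    {"tx": 0.001,"ty": 0,"tz": 0.033,"ax": 0,"ay": 0,"az": 0,"jaw": 0.0},
  ],
)

```text
t: 14.43
tool_pos: [0.5686, -0.15, 0.253]
orientation: [-2.136, -2.303, 0.0]
wrist_force: [0.5, 0.0, -5.3]
finger_gap: 0.0171
grip_force: 59.2
```

Call:
jog_arm(
  commands=[
    {"tx": 0,"ty": 0,"tz": 0.001,"ax": 0,"ay": 0,"az": 0,"jaw": 0.0},
    {"tx": 0,"ty": 0,"tz": 0.002,"ax": 0,"ay": 0,"az": 0,"jaw": 0.0},
    {"tx": 0,"ty": 0,"tz": 0.002,"ax": 0,"ay": 0,"az": 0,"jaw": 0.0},
  ],
)

```text
t: 14.68
tool_pos: [0.5689, -0.15, 0.2515]
orientation: [2.136, 2.303, 0.0]
wrist_force: [-0.8, 0.4, -4.7]
finger_gap: 0.0168
grip_force: 59.2
```

Call:
jog_arm(
  commands=[
    {"tx": 0,"ty": 0,"tz": 0.001,"ax": 0,"ay": 0,"az": 0,"jaw": 0.0},
    {"tx": 0,"ty": 0,"tz": 0.0015,"ax": 0,"ay": 0,"az": 0,"jaw": 0.0},
    {"tx": 0,"ty": 0,"tz": 0.0015,"ax": 0,"ay": 0,"az": 0,"jaw": 0.0},
  ],
)

```text
t: 14.93
tool_pos: [0.5691, -0.1502, 0.2508]
orientation: [2.136, 2.302, 0.0]
wrist_force: [-2.8, 0.5, 3.9]
finger_gap: 0.0169
grip_force: 60.5
```

Call:
jog_arm(
  commands=[
    {"tx": 0,"ty": 0,"tz": 0.001,"ax": 0,"ay": 0,"az": 0,"jaw": 0.0},
    {"tx": 0,"ty": 0,"tz": 0.001,"ax": 0,"ay": 0,"az": 0,"jaw": 0.0},
    {"tx": 0,"ty": 0,"tz": 0.001,"ax": 0,"ay": 0,"az": 0,"jaw": 0.0},
  ],
)

```text
t: 15.18
tool_pos: [0.5692, -0.1502, 0.2505]
orientation: [2.135, 2.302, 0.001]
wrist_force: [-4.3, 2.2, 10.5]
finger_gap: 0.0165
grip_force: 61.5
```

The rim is resting on the arm. I'll relieve the preload and open.

Call:
jog_arm(
  commands=[
    {"tx": 0,"ty": 0,"tz": -0.0012,"ax": 0,"ay": 0,"az": 0,"jaw": 0.0},
    {"tx": 0,"ty": 0,"tz": -0.0012,"ax": 0,"ay": 0,"az": 0,"jaw": 0.0},
    {"tx": 0,"ty": 0,"tz": -0.0012,"ax": 0,"ay": 0,"az": 0,"jaw": 0.24},
    {"tx": 0,"ty": 0,"tz": -0.0012,"ax": 0,"ay": 0,"az": 0,"jaw": 0.3},
    {"tx": 0,"ty": 0,"tz": -0.0012,"ax": 0,"ay": 0,"az": 0,"jaw": 0.4},
    {"tx": 0,"ty": 0,"tz": -0.0012,"ax": 0,"ay": 0,"az": 0,"jaw": 0.5},
    {"tx": 0,"ty": 0,"tz": -0.0012,"ax": 0,"ay": 0,"az": 0,"jaw": 0.6},
    {"tx": 0,"ty": 0,"tz": -0.0012,"ax": 0,"ay": 0,"az": 0,"jaw": 0.6},
    {"tx": 0,"ty": 0,"tz": -0.0012,"ax": 0,"ay": 0,"az": 0,"jaw": 0.6},
  ],
)

```text
t: 15.93
tool_pos: [0.5689, -0.15, 0.25]
orientation: [-2.137, -2.303, 0.0]
wrist_force: [0.1, -0.4, -0.3]
finger_gap: 0.0512
grip_force: 0.0
```

```bash
python3 - <<'E'
from hk import *
im,W,s=fit("scene");print(s["tool_pos"],s["wrist_force"],s["finger_gap"])
E
```

```text
scene centre rel [-0.0388 -0.0595] R 0.0922 A [-0.0079  0.0037  0.009 ] 491
hook arm mid off 0.0002 238
[ 0.56885054 -0.15000696  0.25000208] [-0.35023268  0.50449159  1.05173336] 0.05102786328239222
```

Released, with the wheel centre at z ≈ 0.190. Retracting straight up, then waiting for it to settle.

Call:
jog_arm(
  commands=[
    {"tx": 0,"ty": 0,"tz": -0.01,"ax": 0,"ay": 0,"az": 0,"jaw": 0.6},
    {"tx": 0,"ty": 0,"tz": -0.025,"ax": 0,"ay": 0,"az": 0,"jaw": 0.6},
    {"tx": 0,"ty": 0,"tz": -0.045,"ax": 0,"ay": 0,"az": 0,"jaw": 0.6},
    {"tx": 0,"ty": 0,"tz": -0.07,"ax": 0,"ay": 0,"az": 0,"jaw": 0.6},
    {"tx": 0,"ty": 0,"tz": -0.1,"ax": 0,"ay": 0,"az": 0,"jaw": 0.6},
    {"tx": 0,"ty": 0,"tz": -0.12,"ax": 0,"ay": 0,"az": 0,"jaw": 0.6},
    {"tx": 0,"ty": 0,"tz": -0.12,"ax": 0,"ay": 0,"az": 0,"jaw": 0.6},
    {"tx": 0,"ty": 0,"tz": -0.12,"ax": 0,"ay": 0,"az": 0,"jaw": 0.6},
  ],
)

```text
t: 16.65
tool_pos: [0.5694, -0.1502, 0.3717]
orientation: [2.135, 2.301, 0.002]
wrist_force: [-0.1, 0.4, -1.2]
finger_gap: 0.0513
grip_force: 0.0
```

Call:
jog_arm(
  commands=[
    {"tx": 0.1,"ty": -0.1,"tz": 0,"ax": 0,"ay": 0,"az": 0,"jaw": 0.6},
    {"tx": 0.1,"ty": -0.1,"tz": 0,"ax": 0,"ay": 0,"az": 0,"jaw": 0.6},
    {"tx": 0.1,"ty": -0.1,"tz": 0,"ax": 0,"ay": 0,"az": 0,"jaw": 0.6},
    {"tx": 0.1,"ty": -0.1,"tz": 0,"ax": 0,"ay": 0,"az": 0,"jaw": 0.6},
    {"tx": 0.1,"ty": -0.1,"tz": 0,"ax": 0,"ay": 0,"az": 0,"jaw": 0.6},
    {"tx": 0.1,"ty": -0.1,"tz": 0,"ax": 0,"ay": 0,"az": 0,"jaw": 0.6},
    {"tx": 0.1,"ty": -0.1,"tz": 0,"ax": 0,"ay": 0,"az": 0,"jaw": 0.6},
    {"tx": 0.1,"ty": -0.1,"tz": 0,"ax": 0,"ay": 0,"az": 0,"jaw": 0.6},
    {"tx": 0.1,"ty": -0.1,"tz": 0,"ax": 0,"ay": 0,"az": 0,"jaw": 0.6},
    {"tx": 0.1,"ty": -0.1,"tz": 0,"ax": 0,"ay": 0,"az": 0,"jaw": 0.6},
    {"tx": 0.1,"ty": -0.1,"tz": 0,"ax": 0,"ay": 0,"az": 0,"jaw": 0.6},
    {"tx": 0.1,"ty": -0.1,"tz": 0,"ax": 0,"ay": 0,"az": 0,"jaw": 0.6},
  ],
)

```text
t: 17.65
tool_pos: [0.4618, -0.058, 0.3698]
orientation: [-2.137, -2.302, 0.0]
wrist_force: [0.5, 0.1, -0.8]
finger_gap: 0.0513
grip_force: 0.0
```

Call:
jog_arm(
  commands=[
    {"tx": 0,"ty": 0,"tz": 0,"ax": 0,"ay": 0,"az": 0,"jaw": 0.6},
    {"tx": 0,"ty": 0,"tz": 0,"ax": 0,"ay": 0,"az": 0,"jaw": 0.6},
    {"tx": 0,"ty": 0,"tz": 0,"ax": 0,"ay": 0,"az": 0,"jaw": 0.6},
    {"tx": 0,"ty": 0,"tz": 0,"ax": 0,"ay": 0,"az": 0,"jaw": 0.6},
    {"tx": 0,"ty": 0,"tz": 0,"ax": 0,"ay": 0,"az": 0,"jaw": 0.6},
    {"tx": 0,"ty": 0,"tz": 0,"ax": 0,"ay": 0,"az": 0,"jaw": 0.6},
    {"tx": 0,"ty": 0,"tz": 0,"ax": 0,"ay": 0,"az": 0,"jaw": 0.6},
    {"tx": 0,"ty": 0,"tz": 0,"ax": 0,"ay": 0,"az": 0,"jaw": 0.6},
    {"tx": 0,"ty": 0,"tz": 0,"ax": 0,"ay": 0,"az": 0,"jaw": 0.6},
    {"tx": 0,"ty": 0,"tz": 0,"ax": 0,"ay": 0,"az": 0,"jaw": 0.6},
    {"tx": 0,"ty": 0,"tz": 0,"ax": 0,"ay": 0,"az": 0,"jaw": 0.6},
    {"tx": 0,"ty": 0,"tz": 0,"ax": 0,"ay": 0,"az": 0,"jaw": 0.6},
  ],
)

```text
t: 18.65
tool_pos: [0.4616, -0.0578, 0.3701]
orientation: [-2.137, -2.303, 0.0]
wrist_force: [-0.2, -0.4, 0.2]
finger_gap: 0.0516
grip_force: 0.0
```

```bash
python3 - <<'E'
from h import *
a,_=grab_frame("scene")
for _ in range(5): grab_frame("top")
b,_=grab_frame("scene"); D=cv2.absdiff(cv2.GaussianBlur(a,(3,3),0),cv2.GaussianBlur(b,(3,3),0)).max(2)[120:300,180:340]
print("diff99.9",np.percentile(D,[50,99,99.9]),state()["t"])
cv2.imwrite("pics/s8.png",cv2.resize(b[60:310,140:440],None,fx=2.4,fy=2.4))
E
```

```text
diff99.9 [1. 3. 5.] 19.0
```

View pics/s8.png

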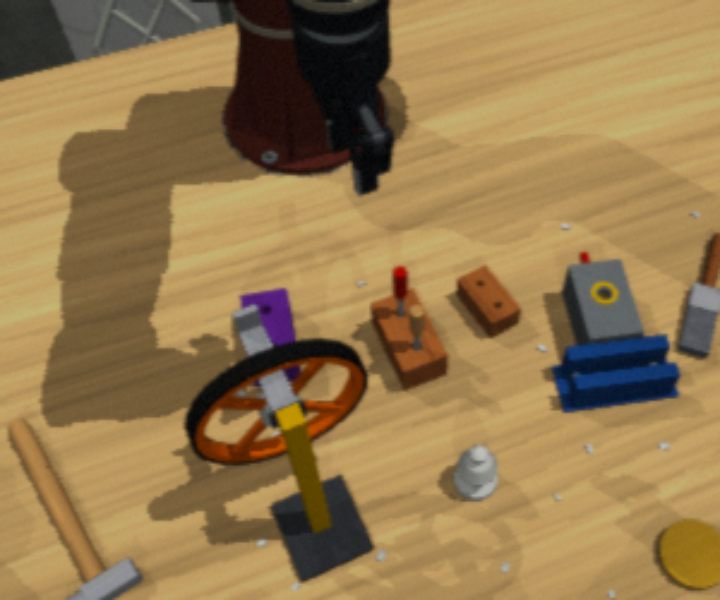

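The wheel hangs still on the arm behind the tip (arm crosses the rim at (265,355)). The pin is in its block at (400,285), the bystanders haven't moved, and the robot is clear.

```bash
python3 -c "
from plant import robot
print(robot.finish_job())"
```

```text
the job is handed in; nothing more can be done
None
```

The job is done and handed in at about 19 s: the latch tripped, the pin is back in its hole, the wheel hangs still on the J-hook behind the tip, and the bystanders look untouched.

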